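# Set the bath-salt mill three clicks off touching

### The arm

A 6-joint arm with a two-finger parallel gripper is mounted at the origin on the work surface. World frame = base frame: x ahead of the robot, y to its left, z up, the work surface at z = 0. Lengths are in mm, angles in rad, forces in N, time in s.
With the tool pointing down it reaches from about 275 to 1000 mm from the base axis. Payload 8.4 kg.
Tool frame: the origin (TCP) lies midway between the tips of the shut fingers; the grasp point (between the pads) lies 19 mm behind it; y points along the fingers, z is the direction in which the jaws open and shut, and the axes are right-handed (so a half turn about y gives the same grasp; the last joint's range is limited). The gripper opens to 85 mm and grips with 20 to 120 N. Pads are 22 mm wide; open, the fingers measure 114 mm over their backs; the gripper's body (76 mm by 85 mm) begins 54 mm behind the grasp point. The pads swing forward as they close: fully open they stand 13 mm farther back than shut.
Start: joints at [1.172, 0.353, 1.633, -0, 1.155, -0.002], TCP at [241.542, 576.442, 194.381] pointing down, gripper open.
Joint ranges: [-2.63, 2.63], [-0.92, 2.1], [0.06, 2.66], [-1.3, 4.44], [0, 2.69], [-3.02, 3.02]. Speed limits (rad/s): [2.22, 2.22, 2.79, 3.14, 3.14, 3.14].

### API

Orientations are given as [roll, pitch, yaw] about the fixed x, y, z axes, in that order (R = Rz(yaw) Ry(pitch) Rx(roll)).
In Python, from rig import r gives the robot as it stands. The module is installed in compiled form; this text tells all that it offers.
- The arm moves only by the tool apply_moves, never from a script. Its argument "plan" is text: rows parted by semicolons, each of 7 numbers parted by spaces: the shift along the tool's x, y, z in cm, then the turn, a rotation vector about the tool's x, y, z in degrees, then the closure, from 0 (fully open) to 1 (shut). A call has 1 to 20 rows; each row shifts and turns the pose as measured when the row begins, along the tool's axes as they then stand; what a row does not reach is not made up. A row lasts 1/10 s, in which the tool goes at most 50 mm and 8.59 degrees, less where a joint would pass 70% of its speed; a pose out of reach is approached as far as the arm can. A call is refused whole if a number of a shift passes 5 or a number of a turn 8.59, either way. A call with a gripper value outside its range is refused whole. The fingers move at their own pace and stop on an object; "squeeze" is the grip in N (left out, the last holds). Time passes only in rows, so rows that do not move let the fingers close. It gives the time, the measured TCP pose, the force and the opening at its end, in the units of the state.
- r.sense(): the state, without advancing time (a new reading comes with each control period).
- r.grab_frame(name): name is "scene" or "top"; returns the picture (420x560x3 uint8, blue, green, red); there is no depth.
- r.get_calibration(name): a dict with "vertical_fov" (degrees; the focal length in pixels is half the picture's height over the tangent of half this angle, whatever the lens; pixels are square), "cx", "cy" (the principal point, pixels), "D" ([k1, k2, p1, p2, k3] as OpenCV has them; the pictures are not rectified), "R" (3x3) and "t" (3): a world point X has camera coordinates R X + t. Camera axes: x right, y down, z forward; pixel columns grow to the right and rows downward; lengths in mm; the calibration is good to about 2 mm. A picture is of the moment at which its call begins. get_calibration takes no time and is no camera call.
- r.sign_off(): hands the job in, once; it reports no verdict.
The state is a dict: "clock": time; "qpos": joint angles; "qvel": joint speeds; "joint_efforts": joint torques, N m; "eef_pos": TCP position; "tcp_rot": TCP orientation; "contact_force": force on the tool from outside, world axes, zero at the start; "wrist_torque": the same for the moment, N m; "opening": opening from 0.0 (shut) to 1.0 (fully open).
Only numpy, scipy, OpenCV 4.12 (cv2) and the standard library are available. Lean on these libraries where they do the work, as an engineer would, in place of code of your own. Each camera call takes 0.05 s, during which the arm holds its last target. There are 200 camera calls.

### The job

Set the bath-salt mill on the ledge for a fine grind: turn its black ribbed adjustment ring clockwise (seen from above) until the burrs touch and it stops, then back it off three clicks the other way and let go. Leave the things around it standing where they are.

Things in the scene. Friction and masses are not known exactly. Their poses are not given: they have to be found in the camera images.
- mill: Aluminium bath-salt mill fixed upright on the ledge, 132 mm tall. Flange 104 mm wide; scale plate 84 mm wide, top at 80 mm; black ring above it; fixed dome 30 mm wide (120 to 132 mm). Origin: centre of underside; z up, the ring's axis. At its -x side: spout, and long thick touch mark on the plate, then 8 thin marks counter-clockwise from above, 20 degrees (one click) apart.
- ring (a joint): Ring angle, rad. 0: burrs touch, hard stop, pointer over the long mark; grows counter-clockwise from above (opening), up to 3.0. A sprung detent holds it at each click, 20 degrees = 0.349 rad apart (0, 0.349, 0.698, 1.047 ...); turning over a click takes under 0.15 N m. Starts 4 to 7 clicks open and stays where left. Turned on at the stop, the fingers slip.
- ring_grip (a point): Point on the ring's axis 108 mm above the ledge, the height to grip at; turns with the ring. The ring is a ribbed black plastic cylinder 54 mm wide, 34 mm tall (86 to 120 mm above the ledge), gripped from above across any diameter, the dome between the fingers. Finger ends must stay above the scale plate (80 mm).
- pointer (a point): Outer end of the ring's pointer, a white raised rib 10 mm long, 6 mm wide, 5.5 mm high lying radially on the ring's top; the point lies 26.3 mm from the axis, 122 mm above the ledge, at the mill's -x side when the joint reads 0.
- tin: Closed aluminium box with hinged lid, 77 x 112 x 45 mm, loose. Origin under its centre. Bystander.
- bottle_tall: White plastic bottle, 58 mm wide, 172 mm tall, loose, light. Origin under its centre. Bystander.
- bottle_short: Amber glass bottle, 68 mm wide, 145 mm tall, loose. Origin under its centre. Bystander.
- flask: Flat green glass aftershave flask with chrome cap, 34 x 66 x 124 mm, loose. Origin under its centre. Bystander.
- cup: Blue plastic cup, 76 mm wide at the rim, 95 mm tall, loose, light. Origin under its centre. Bystander.
- brush_holder: Chrome brush holder with two toothbrushes, 72 mm wide, 185 mm tall with the brushes, loose. Origin under its centre. Bystander.
- soap_dish: Low ceramic soap dish with a bar of soap, 80 x 115 x 26 mm, loose. Origin under its centre. Bystander.

How it is judged (in metres and radians):
On the way:
1. the ring is turned clockwise to its stop: burrs touch (within 0.08 rad) (value of joint ring below 0.08 rad), for 0.2 s.
At the end, for the whole second after the job is handed in: After having touched the stop, the ring rests three clicks open: its angle is between 0.90 and 1.20 rad (three clicks = 1.047), and it is not turning (value of joint ring between 0.9 and 1.2 rad and velocity of joint ring between -0.1 and 0.1 rad/s).
It fails at once if a bystander is shifted by more than 30 mm (distance of any of tin, bottle_tall, bottle_short, flask, cup, brush_holder, soap_dish from where it was at the start of the episode above 0.03 m).
It fails at once if a bystander is tipped over (angle between any of tin, bottle_tall, bottle_short, flask, cup, brush_holder, soap_dish's own z axis and vertical above 0.4 rad).
It also fails if it takes over 43 s, if anything falls off the work surface, if the arm or the gripper's body presses on something with over 40 N, if the wrist force passes 120 N, or if a joint passes its speed limit or range.

## Working session

There is one attempt and no reset: what is moved stays moved. The work goes in short steps, Python scripts to look and compute and a tool call to move; the robot and the scene stay as the last step left them, time stands still between calls to the robot, and variables do not carry over. Pictures are saved under pics/ and viewed, about 8 in all and at most 12, crops included, and the job is handed in when it is done.

Besides the shell and the picture viewer there is one more tool, called after "Request:" in YAML: its name, and indented under it one key for each argument. apply_moves: Moves the arm, as the interface text tells. Its arguments: {"type":"object","properties":{"plan":{"type":"string"},"squeeze":{"type":"number"}},"required":["plan"]}

```bash
mkdir -p pics
python3 - <<'E'
from rig import r
import cv2,json
print(r.sense())
for n in("scene","top"):
    cv2.imwrite(f"pics/{n}0.png",r.grab_frame(n)); print(n,r.get_calibration(n))
E
```

```text
{'clock': 0.0, 'qpos': array([ 1.17162764e+00,  3.53647402e-01,  1.63416155e+00, -8.58942574e-07,
        1.15518785e+00, -2.40968262e-03]), 'qvel': array([ 0.00029036,  0.00097453,  0.00100661, -0.00050902,  0.00053172,
        0.00170983]), 'joint_efforts': array([ 1.93361404e-03, -6.05222368e+01, -3.42086649e+01,  8.74624652e-05,
        8.65385751e-03,  2.10050558e-05]), 'eef_pos': array([241.31539312, 575.94877706, 193.65044923]), 'tcp_rot': array([-1.57220048e+00,  2.59822278e-06, -3.96758657e-01]), 'contact_force': array([ 0.078313  , -0.60030006,  0.17041557]), 'wrist_torque': array([-0.01899441, -0.05153747,  0.02495505]), 'opening': 1.0032799277470519}
scene {'vertical_fov': 46.83995467735888, 'cx': 278.78710714728567, 'cy': 211.9879863483094, 'D': array([-0.15666768,  0.        ,  0.        ,  0.        ,  0.        ]), 'R': array([[-0.49982019,  0.86612658,  0.00212798],
       [ 0.58314483,  0.338333  , -0.73856136],
       [-0.64040759, -0.36790696, -0.6741829 ]]), 't': array([ 253.46841361, -255.46219043, 1596.11027297])}
top {'vertical_fov': 44.239439111126224, 'cx': 281.8845386835702, 'cy': 209.32919550632664, 'D': array([-0.14523327,  0.        ,  0.        ,  0.        ,  0.        ]), 'R': array([[-0.00137842, -0.99983746, -0.01797624],
       [-0.99879082,  0.00225994, -0.04910998],
       [ 0.04914263,  0.01788681, -0.9986316 ]]), 't': array([  30.16514863,  549.08636076, 1563.11465755])}
```

View pics/scene0.png

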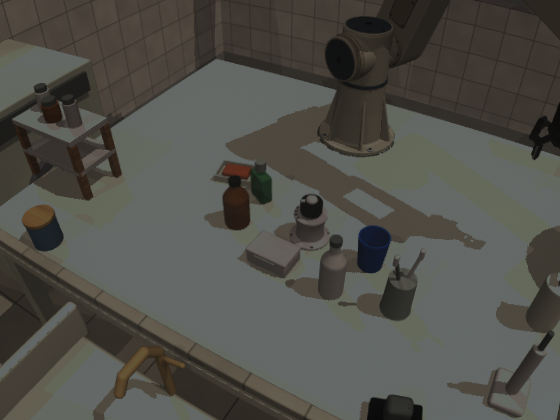

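View pics/top0.png

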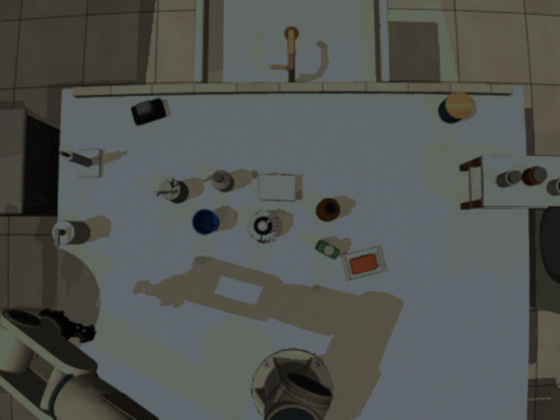

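```bash
cat > h.py <<'E'
import numpy as np,cv2
from rig import r
def cam(n):
    c=r.get_calibration(n); f=210/np.tan(np.radians(c["vertical_fov"]/2))
    return np.array([[f,0,c["cx"]],[0,f,c["cy"]],[0,0,1]]),c["D"],c["R"],c["t"]
def back(n,uv,z):
    K,D,R,t=cam(n); p=cv2.undistortPoints(np.array([[uv]],float),K,D).ravel()
    d=R.T@np.array([*p,1]); o=-R.T@t; return o+d*(z-o[2])/d[2]
def proj(n,X):
    K,D,R,t=cam(n); return cv2.projectPoints(np.array(X,float).reshape(-1,1,3),cv2.Rodrigues(R)[0],t,K,D)[0].reshape(-1,2)
def crop(im,u,v,w,h,s):
    c=im[v:v+h,u:u+w].astype(float); c=np.clip(255*(c/255)**.6,0,255).astype(np.uint8)
    return cv2.resize(c,None,fx=s,fy=s,interpolation=cv2.INTER_CUBIC)
E
python3 - <<'E'
from h import *
a=cv2.imread("pics/top0.png");b=cv2.imread("pics/scene0.png")
c1=crop(a,238,200,50,50,11); c2=crop(b,280,185,50,70,8)[:550]
o=np.zeros((560,800,3),np.uint8);o[:550,:c1.shape[1]][:]=c1; o[:250*0+550,550:800]=cv2.resize(crop(b,285,185,50,70,5),(250,350)) if 0 else cv2.copyMakeBorder(crop(b,285,185,50,70,5),0,200,0,0,0)
cv2.imwrite("pics/c1.png",o)
for n,uv,z in [("mill dome",(264,226),132),("tin",(277,187),45),("white",(222,180),100),("cup",(205,221),80),("amber",(328,209),100),("flask",(327,249),110),("soap",(363,263),26)]:
    print(n,back("top",uv,z).round())
E
```

```text
mill dome [496.  78. 132.]
tin [615.  43.  45.]
white [631. 202. 100.]
cup [512. 254.  80.]
amber [ 546. -105.  100.]
flask [ 431. -101.  110.]
soap [ 386. -216.   26.]
```

View pics/c1.png

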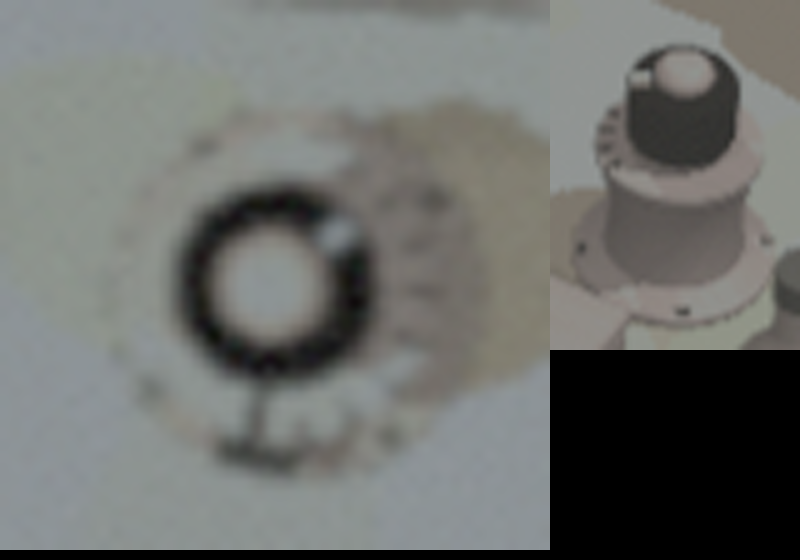

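Run:
```python
from h import *
print(back("top",(263,225.6),120),back("top",(262.4,225.8),130),back("scene",(312,199.4),129))
c=back("top",(262.9,225.7),120)
p=back("top",(238+338/11,200+236/11),122)-c
m=back("top",(238+257/11,200+440/11),80)-c
w=lambda v:np.degrees(np.arctan2(v[1],v[0]))
print(c,p,m,w(p),w(m),(w(p)-w(m))%360)
p2=back("scene",((640-550)/5+285,185+78/5),122)-back("scene",(312,199.4),129); print(p2,w(p2))
print((np.array([495,80,0])-r.sense()["eef_pos"]))
```

```text
[497.69420831  81.05410228 120.        ] [496.9541163   82.20586137 130.        ] [499.47490737  86.88569602 129.        ]
[497.41015046  81.33888179 120.        ] [ 12.00102139 -16.68116569   2.        ] [-41.04307964   6.68272985 -40.        ] -54.26742261967348 170.75212166905519 134.98045571127133
[  7.44136752 -20.11416664  -7.        ] -69.69771650420424
[ 253.65223479 -496.00129266 -193.73340073]
```

Request:
apply_moves:
  plan: "1.8 0 -1.5 0 0 0 0;3.56 0 -2.97 0 0 0 0;3.56 0 -2.97 0 0 0 0;3.56 0 -2.97 0 0 0 0;3.56 0 -2.97 0 0 0 0;3.56 0 -2.97 0 0 0 0;3.56 0 -2.97 0 0 0 0;3.56 0 -2.97 0 0 0 0;3.56 0 -2.97 0 0 0 0;3.56 0 -2.97 0 0 0 0;3.56 0 -2.97 0 0 0 0;3.56 0 -2.97 0 0 0 0;1.5 0 -1.2 0 0 0 0;0 0 0 0 0 0 0"
  squeeze: 40

```text
clock: 1.5
eef_pos: [503.2, 66.7, 190.6]
tcp_rot: [-1.575, 0.001, -0.393]
contact_force: [0.5, -0.1, 0.7]
opening: 0.998
```

```bash
cat > e.py <<'E'
from h import *
s=r.sense(); R=cv2.Rodrigues(np.zeros(3))[0]
from scipy.spatial.transform import Rotation as Ro
R=Ro.from_euler("xyz",s["tcp_rot"]).as_matrix()
print(s["clock"],s["eef_pos"].round(1),np.degrees(s["tcp_rot"]).round(1),s["qpos"].round(2),s["contact_force"].round(1),s["wrist_torque"].round(2),round(s["opening"],3))
print("to go cm (tool)",(R.T@(np.array([497.5,82,86])-s["eef_pos"])/10).round(2))
E
python3 e.py
```

```text
1.5 [503.2  66.7 190.6] [-90.2   0.  -22.5] [ 0.13  0.18  1.88 -0.    1.09 -1.05] [ 0.5 -0.1  0.7] [-0.    0.01  0.02] 0.998
to go cm (tool) [-1.11 10.45  1.24]
```

Request:
apply_moves:
  plan: "-1.1 0 1.2 0 0 0 0;0 2 0 0 0 0 0;0 2 0 0 0 0 0;0 0 0 0 0 0 0"

```text
clock: 1.9
eef_pos: [495.8, 83.9, 149.2]
tcp_rot: [-1.574, 0.002, -0.395]
contact_force: [0.2, -0.5, -0.3]
opening: 0.999
```

```bash
python3 e.py
python3 - <<'E'
from h import *
a=r.grab_frame("scene");b=r.grab_frame("top")
cv2.imwrite("pics/c2.png",np.hstack([crop(a,265,150,95,100,4),crop(b,220,180,95,100,4)]))
E
```

```text
1.9 [495.8  83.9 149.2] [-90.2   0.1 -22.6] [ 0.17  0.22  1.93 -0.    0.99 -1.01] [ 0.2 -0.5 -0.3] [ 0.02  0.01 -0.01] 0.999
to go cm (tool) [ 0.24  6.32 -0.09]
```

View pics/c2.png

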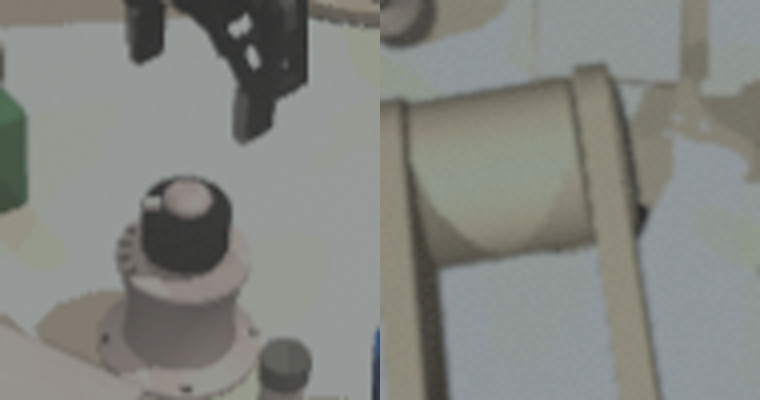

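Run:
```python
from h import *
print(proj("scene",[[495.8,83.9,162],[495.8-.387*42,83.9-.922*42,162],[495.8+.387*42,83.9+.922*42,162],[497.5,82,130],[499,85,130]]))
```

```text
[[312.24916114 187.48818491]
 [300.96020461 178.60423707]
 [324.02272434 196.76847779]
 [310.57838531 197.94540419]
 [311.40795972 198.71142942]]
```

Run:
```python
from h import *
a=r.grab_frame("scene")
cv2.imwrite("pics/c3.png",crop(a,230,60,150,150,4)); print(r.sense()["eef_pos"])
for z in(165,190,210): print(z,back("top",(285,233),z))
print(proj("scene",[[495.8,83.9,z] for z in (149,162,180,200,220,240,260)]))
```

```text
[498.15687847  83.86758334 151.94735813]
165 [476.42693225  17.9674517  165.        ]
190 [476.34300967  17.66876108 190.        ]
210 [476.27587161  17.42980858 210.        ]
[[311.98646677 191.7252027 ]
 [312.24916114 187.48818491]
 [312.6181261  181.51594234]
 [313.0353095  174.73297277]
 [313.46020174 167.7910882 ]
 [313.89290575 160.68606242]
 [314.3335157  153.41361577]]
```

View pics/c3.png

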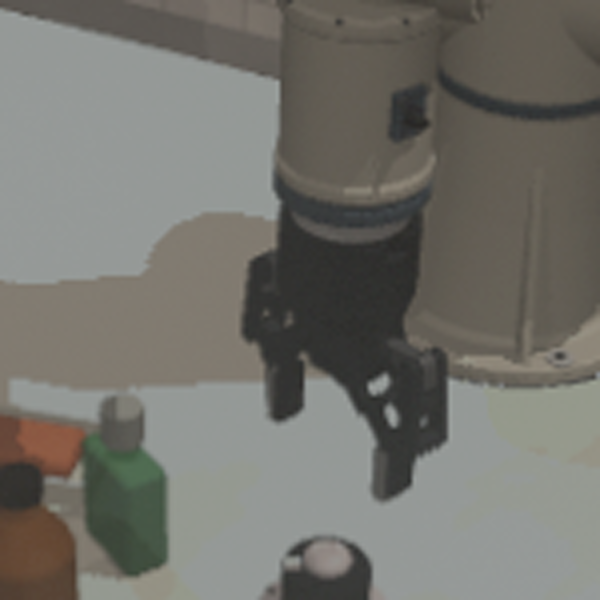

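Request:
apply_moves:
  plan: "0.1 1.5 -0.1 0 0 0 0;0 1.5 0 0 0 0 0;0 0 0 0 0 0 0"

```text
clock: 2.35
eef_pos: [501.1, 83.7, 124.9]
tcp_rot: [-1.569, -0.007, -0.394]
contact_force: [-0.5, -0.1, 0.2]
opening: 1.0
```

```bash
python3 e.py
python3 - <<'E'
from h import *
a=r.grab_frame("scene")
cv2.imwrite("pics/c4.png",crop(a,270,120,100,110,5)); print(r.sense()["eef_pos"])
print(proj("scene",[[0,0,0]]),proj("top",[[0,0,0]]))
E
```

```text
2.35 [501.1  83.7 124.9] [-89.9  -0.4 -22.6] [ 0.16  0.25  1.95 -0.    0.93 -1.01] [-0.5 -0.1  0.2] [ 0.01  0.04 -0.03] 1.0
to go cm (tool) [-0.29  3.89 -0.3 ]
[501.77722751  83.83218531 125.86533035]
[[355.16480387 135.00950439]] [[291.67582537 387.55679318]]
```

View pics/c4.png

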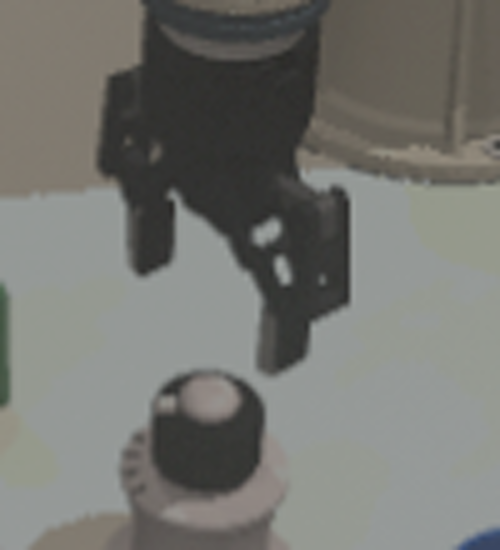

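Run:
```python
from h import *
for z in(125,138,155,173):
    a=back("scene",(300,174),z);b=back("scene",(326,194.4),z); print(z,((a+b)/2).round(),(b-a).round(),np.linalg.norm(b-a))
b=r.grab_frame("top")
c=crop(b,210,170,110,90,6); cv2.imwrite("pics/c5.png",c)
print(proj("top",[[501,83.8,z] for z in(138,173,250)]))
```

```text
125 [442.  60. 125.] [39. 93.  0.] 100.63652906479706
138 [457.  66. 138.] [39. 91.  0.] 98.91930922799159
155 [476.  75. 155.] [38. 89.  0.] 96.67371405678468
173 [496.  84. 173.] [37. 87.  0.] 94.29602505197738
[[261.67528066 224.31176068]
 [260.94745188 224.05454977]
 [259.2126666  223.44142768]]
```

View pics/c5.png

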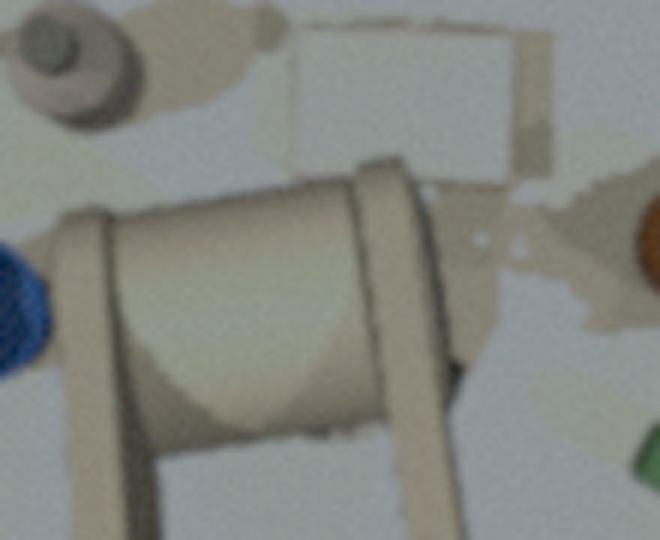

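Request:
apply_moves:
  plan: "-0.2 1.2 -0.1 0 0 0 0;0 1.2 0 0 0 0 0;-0.1 1 0 0 0 0 0;0 0 0 0 0 0 0;0 0 0 0 0 0 0"

```text
clock: 2.95
eef_pos: [500.2, 84.4, 91.3]
tcp_rot: [-1.566, -0.011, -0.394]
contact_force: [0.3, -0.2, -0.2]
opening: 0.998
```

```bash
python3 e.py
python3 - <<'E'
from h import *
a=r.grab_frame("scene")
cv2.imwrite("pics/c6.png",crop(a,270,130,100,100,5)); print(r.sense()["eef_pos"])
E
```

```text
2.95 [500.2  84.4  91.3] [-89.7  -0.6 -22.6] [ 0.17  0.3   1.98 -0.    0.85 -1.01] [ 0.3 -0.2 -0.2] [-0.02  0.03 -0.02] 0.998
to go cm (tool) [-0.16  0.53 -0.32]
[500.05114104  84.3365063   91.30014756]
```

View pics/c6.png

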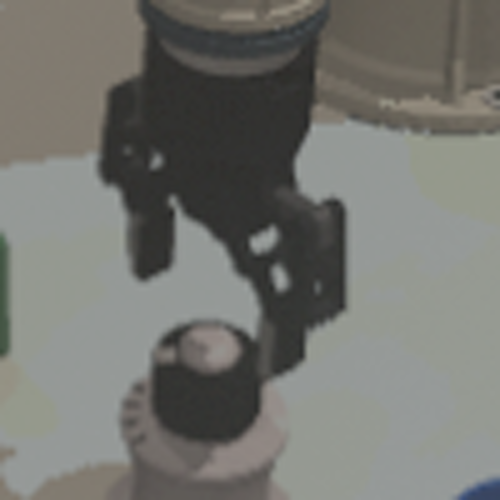

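Request:
apply_moves:
  plan: "0 0 0 0 0 0 0.5;0 0 0 0 0 0 0.5;0 0 0 0 0 0 0.5;0 0 0 0 0 0 0.5;0 0 0 0 0 0 0.5;0 0 0 0 0 0 0.5;0 0 0 0 0 0 0.5"
  squeeze: 30

```text
clock: 3.7
eef_pos: [501.0, 84.5, 92.4]
tcp_rot: [-1.565, -0.012, -0.394]
contact_force: [-0.2, -0.5, 0.1]
opening: 0.5
```

```bash
python3 e.py
python3 - <<'E'
from h import *
a=r.grab_frame("scene")
cv2.imwrite("pics/c7.png",crop(a,270,130,100,100,5))
E
```

```text
3.7 [501.   84.5  92.4] [-89.7  -0.7 -22.6] [ 0.17  0.3   1.98 -0.    0.85 -1.01] [-0.2 -0.5  0.1] [-0.04  0.04  0.01] 0.5
to go cm (tool) [-0.24  0.64 -0.37]
```

View pics/c7.png

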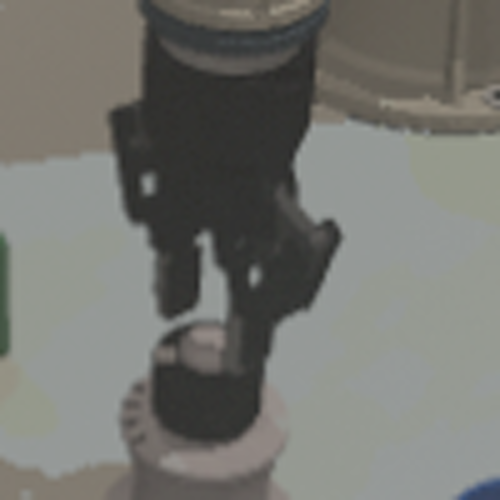

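Request:
apply_moves:
  plan: "0 0 0 0 0 0 0;0 0 0 0 0 0 0;0 0 0 0 0 0 0;0 0 0 0 0 0 0;0 0 0 0 0 0 0;0 1.2 0 0 0 0 0;0 1.2 0 0 0 0 0;0 0.8 0 0 0 0 0;0 0 0 0 0 0 0;0 0 0 0 0 0 0"

```text
clock: 4.75
eef_pos: [500.6, 84.3, 56.5]
tcp_rot: [-1.566, -0.011, -0.394]
contact_force: [-0.1, -0.9, -0.3]
opening: 0.998
```

```bash
python3 e.py
python3 - <<'E'
from h import *
a=r.grab_frame("scene")
cv2.imwrite("pics/c8.png",crop(a,270,140,100,100,5))
E
```

```text
4.75 [500.6  84.3  56.5] [-89.7  -0.6 -22.6] [ 0.17  0.35  2.01 -0.    0.77 -1.01] [-0.1 -0.9 -0.3] [-0.02  0.04  0.  ] 0.998
to go cm (tool) [-0.17 -2.96 -0.32]
```

View pics/c8.png

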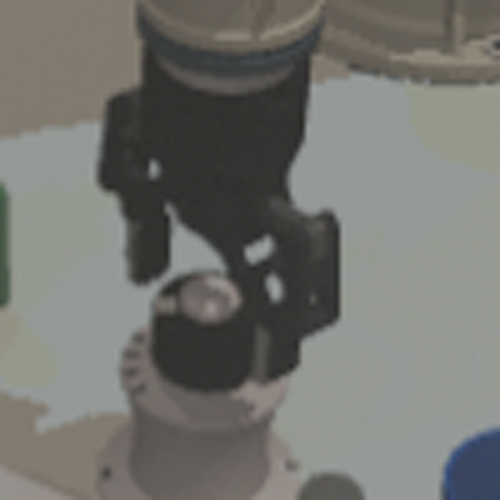

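Request:
apply_moves:
  plan: "0 0.6 0 0 0 0 0;0 0 0 0 0 0 0;0 0 0 0 0 0 1;0 0 0 0 0 0 1;0 0 0 0 0 0 1;0 0 0 0 0 0 1;0 0 0 0 0 0 1;0 0 0 0 0 0 1;0 0 0 0 0 0 1"
  squeeze: 30

```text
clock: 5.7
eef_pos: [500.7, 83.3, 51.2]
tcp_rot: [-1.568, -0.012, -0.394]
contact_force: [0.0, -1.3, -0.6]
opening: 0.614
```

```bash
python3 e.py
```

```text
5.7 [500.7  83.3  51.2] [-89.8  -0.7 -22.5] [ 0.16  0.36  2.01 -0.    0.76 -1.01] [ 0.  -1.3 -0.6] [-0.17  0.01 -0.03] 0.614
to go cm (tool) [-0.2  -3.48 -0.23]
```

Request:
apply_moves:
  plan: "0 0 0 0 4 0 1;0 0 0 0 7 0 1;0 0 0 0 7 0 1;0 0 0 0 7 0 1;0 0 0 0 7 0 1;0 0 0 0 7 0 1;0 0 0 0 7 0 1;0 0 0 0 7 0 1;0 0 0 0 0 0 1"

```text
clock: 6.6
eef_pos: [500.2, 82.9, 51.2]
tcp_rot: [-1.562, -0.005, -1.353]
contact_force: [1.5, -0.4, -1.4]
opening: 0.615
```

```bash
python3 e.py
```

```text
6.6 [500.2  82.9  51.2] [-89.5  -0.3 -77.5] [ 0.16  0.36  2.01 -0.01  0.76 -0.05] [ 1.5 -0.4 -1.4] [-0.24  0.36 -0.06] 0.615
to go cm (tool) [ 0.05 -3.48 -0.25]
```

Turned 55° so far with small forces; continuing.

Request:
apply_moves:
  plan: "0 0 0 0 7 0 1;0 0 0 0 7 0 1;0 0 0 0 7 0 1;0 0 0 0 7 0 1;0 0 0 0 7 0 1;0 0 0 0 7 0 1;0 0 0 0 7 0 1;0 0 0 0 7 0 1;0 0 0 0 0 0 1"

```text
clock: 7.5
eef_pos: [499.8, 83.1, 51.2]
tcp_rot: [-1.563, 0.003, -2.333]
contact_force: [0.5, -1.5, -0.8]
opening: 0.616
```

```bash
python3 e.py
```

```text
7.5 [499.8  83.1  51.2] [ -89.6    0.2 -133.7] [ 0.17  0.36  2.01 -0.01  0.77  0.93] [ 0.5 -1.5 -0.8] [-0.01  0.33 -0.03] 0.616
to go cm (tool) [ 0.23 -3.48 -0.06]
```

Request:
apply_moves:
  plan: "0 0 0 0 6 0 1;0 0 0 0 6 0 1;0 0 0 0 6 0 1;0 0 0 0 0 0 1"

```text
clock: 7.9
eef_pos: [499.7, 83.2, 51.2]
tcp_rot: [-1.565, 0.005, -2.633]
contact_force: [1.2, -1.1, -1.8]
opening: 0.615
```

```bash
python3 e.py
```

```text
7.9 [499.7  83.2  51.2] [ -89.7    0.3 -150.9] [ 0.17  0.36  2.01 -0.01  0.77  1.23] [ 1.2 -1.1 -1.8] [0.11 0.21 0.01] 0.615
to go cm (tool) [ 0.23 -3.48  0.02]
```

Request:
apply_moves:
  plan: "0 0 0 0 6 0 1;0 0 0 0 6 0 1;0 0 0 0 6 0 1;0 0 0 0 0 0 1"

```text
clock: 8.3
eef_pos: [499.6, 83.3, 51.2]
tcp_rot: [-1.566, 0.007, -2.926]
contact_force: [0.7, -1.4, -2.1]
opening: 0.61
```

```bash
python3 e.py
```

```text
8.3 [499.6  83.3  51.2] [ -89.7    0.4 -167.7] [ 0.17  0.36  2.01 -0.01  0.77  1.53] [ 0.7 -1.4 -2.1] [-0.09 -0.02 -0.03] 0.61
to go cm (tool) [ 0.21 -3.48  0.1 ]
```

Request:
apply_moves:
  plan: "0 0 0 0 5 0 1;0 0 0 0 5 0 1;0 0 0 0 5 0 1"

```text
clock: 8.6
eef_pos: [501.4, 83.3, 51.7]
tcp_rot: [-1.567, 0.012, 3.12]
contact_force: [5.4, -1.4, -7.2]
opening: 0.602
```

```bash
python3 e.py
python3 - <<'E'
from h import *
a=r.grab_frame("scene")
cv2.imwrite("pics/c9.png",crop(a,280,180,60,60,9))
E
```

```text
8.6 [501.4  83.3  51.7] [-89.8   0.7 178.8] [ 0.17  0.36  2.01 -0.01  0.76  1.76] [ 5.4 -1.4 -7.2] [-0.02 -1.25  2.32] 0.602
to go cm (tool) [ 0.35 -3.44  0.16]
```

View pics/c9.png

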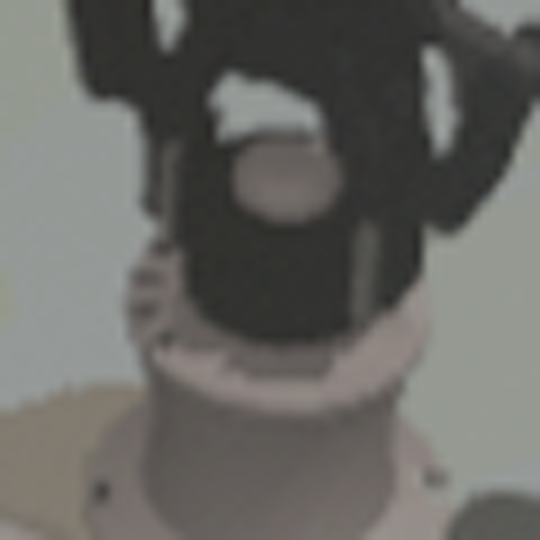

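Request:
apply_moves:
  plan: "0 0 0 0 2 0 1;0 0 0 0 2 0 1;0 0 0 0 0 0 1"

```text
clock: 8.95
eef_pos: [503.1, 83.0, 51.7]
tcp_rot: [-1.565, 0.015, 3.071]
contact_force: [0.5, -0.1, -1.5]
opening: 0.603
```

```bash
python3 e.py
```

```text
8.95 [503.1  83.   51.7] [-89.7   0.9 176. ] [ 0.17  0.36  2.01 -0.01  0.76  1.82] [ 0.5 -0.1 -1.5] [ 0.25 -0.14  1.96] 0.603
to go cm (tool) [ 0.5  -3.44  0.16]
```

Request:
apply_moves:
  plan: "0 0 0 0 -2 0 1;0 0 0 0 0 0 1"

```text
clock: 9.15
eef_pos: [503.0, 83.2, 51.7]
tcp_rot: [-1.566, 0.015, 3.11]
contact_force: [1.9, -2.4, -4.2]
opening: 0.603
```

```bash
python3 e.py
```

```text
9.15 [503.   83.2  51.7] [-89.7   0.9 178.2] [ 0.17  0.36  2.01 -0.01  0.76  1.78] [ 1.9 -2.4 -4.2] [-0.13 -0.44 -0.05] 0.603
to go cm (tool) [ 0.5  -3.44  0.15]
```

Request:
apply_moves:
  plan: "0 0 0 0 -2 0 1;0 0 0 0 0 0 1"

```text
clock: 9.35
eef_pos: [503.0, 83.3, 51.7]
tcp_rot: [-1.567, 0.015, -3.14]
contact_force: [2.1, -1.6, -2.5]
opening: 0.599
```

```bash
python3 e.py
```

```text
9.35 [503.   83.3  51.7] [ -89.8    0.8 -179.9] [ 0.17  0.36  2.01 -0.01  0.76  1.74] [ 2.1 -1.6 -2.5] [ 0.04 -0.44 -0.06] 0.599
to go cm (tool) [ 0.5  -3.44  0.15]
```

Request:
apply_moves:
  plan: "0 0 0 0 -5 0 1;0 0 0 0 -5 0 1;0 0 0 0 -5 0 1;0 0 0 0 -5 0 1;0 0 0 0 -5 0 1;0 0 0 0 -5 0 1;0 0 0 0 -5 0 1;0 0 0 0 -5 0 1;0 0 0 0 -5 0 1;0 0 0 0 -5 0 1;0 0 0 0 -5 0 1;0 0 0 0 0 0 1"

```text
clock: 10.55
eef_pos: [501.7, 86.0, 51.7]
tcp_rot: [-1.565, 0.011, -2.166]
contact_force: [3.3, -1.2, -3.8]
opening: 0.597
```

```bash
python3 e.py
```

```text
10.55 [501.7  86.   51.7] [ -89.7    0.6 -124.1] [0.16 0.36 2.01 0.01 0.76 0.76] [ 3.3 -1.2 -3.8] [ 0.09 -0.26  0.01] 0.597
to go cm (tool) [ 0.53 -3.44 -0.1 ]
```

Turn 2.5° more, then open, rise clear, and move aside for a look.

Request:
apply_moves:
  plan: "0 0 0 0 -2.5 0 1;0 0 0 0 0 0 1;0 0 0 0 0 0 0;0 0 0 0 0 0 0;0 0 0 0 0 0 0;0 0 0 0 0 0 0;0 0 0 0 0 0 0"

```text
clock: 11.25
eef_pos: [500.8, 86.3, 51.9]
tcp_rot: [-1.567, 0.011, -2.137]
contact_force: [-0.9, 0.2, -0.4]
opening: 0.999
```

```bash
python3 e.py
```

```text
11.25 [500.8  86.3  51.9] [ -89.8    0.6 -122.4] [0.16 0.36 2.01 0.01 0.76 0.72] [-0.9  0.2 -0.4] [-0.01  0.02  0.02] 0.999
to go cm (tool) [ 0.5  -3.41 -0.03]
```

Request:
apply_moves:
  plan: "0 -2 0 0 0 0 0;0 -3 0 0 0 0 0;0 -4 0 0 0 0 0;0 -4 0 0 0 0 0;0 -3 0 0 0 0 0;0 0 0 0 0 0 0"

```text
clock: 11.85
eef_pos: [497.8, 85.2, 217.1]
tcp_rot: [-1.569, 0.008, -2.139]
contact_force: [0.5, -0.2, -0.2]
opening: 0.996
```

```bash
python3 e.py
```

```text
11.85 [497.8  85.2 217.1] [ -89.9    0.5 -122.5] [0.16 0.14 1.86 0.01 1.13 0.73] [ 0.5 -0.2 -0.2] [ 0.   -0.   -0.02] 0.996
to go cm (tool) [ 0.39 13.11  0.13]
```

Request:
apply_moves:
  plan: "2.2 0 -3.4 0 0 0 0;2.2 0 -3.4 0 0 0 0;2.2 0 -3.4 0 0 0 0;2.2 0 -3.4 0 0 0 0;0 0 0 0 0 0 0"

```text
clock: 12.35
eef_pos: [329.8, 83.6, 213.0]
tcp_rot: [-1.57, 0.008, -2.141]
contact_force: [0.7, -0.0, -0.3]
opening: 1.003
```

```bash
python3 e.py
python3 - <<'E'
from h import *
a=r.grab_frame("scene");b=r.grab_frame("top")
cv2.imwrite("pics/s10.png",a);cv2.imwrite("pics/t10.png",b)
o=np.zeros((600,800,3),np.uint8)
o[:400,:400]=crop(b,238,200,50,50,8); o[:400,400:]=crop(a,287,185,50,50,8)
o[400:,:400]=cv2.resize(crop(b,140,160,260,130,1),(400,200)); o[400:,400:]=cv2.resize(crop(a,200,150,260,130*1,1),(400,200))
cv2.imwrite("pics/c10.png",o)
E
```

```text
12.35 [329.8  83.6 213. ] [ -90.     0.4 -122.7] [ 0.24 -0.15  2.16  0.01  1.13  0.81] [ 0.7 -0.  -0.3] [ 0.01 -0.05 -0.02] 1.003
to go cm (tool) [-8.82 12.77 14.2 ]
```

View pics/c10.png

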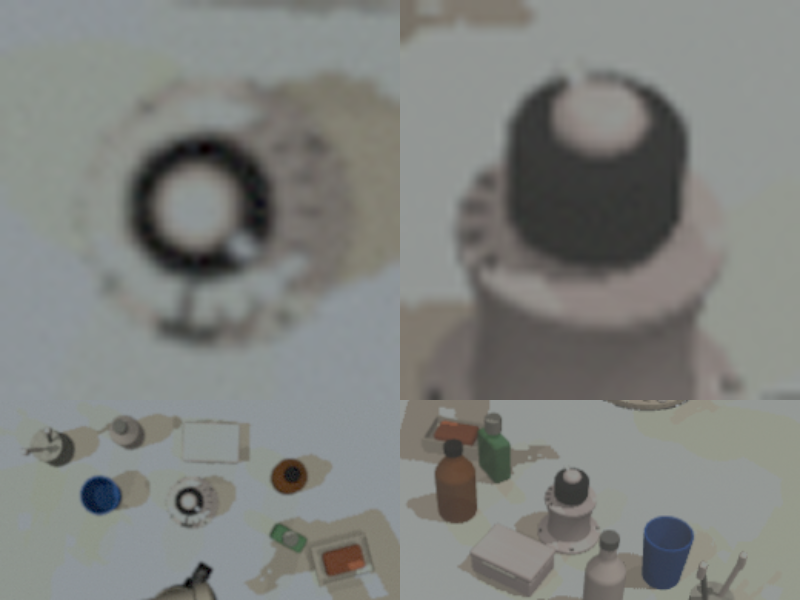

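Run:
```python
from h import *
c=back("top",(262.9,225.7),120)
w=lambda v:np.degrees(np.arctan2(v[1],v[0]))
def ptr(f):  # bright blob on the dark ring top
    b=cv2.imread(f).astype(float).mean(2); B=[];W=[]
    K=8; im=cv2.resize(b[210:242,247:279],None,fx=K,fy=K,interpolation=cv2.INTER_CUBIC)
    for th in range(360):
        X=c+[22*np.cos(np.radians(th)),22*np.sin(np.radians(th)),2]
        u,v=proj("top",[X])[0]; B.append(im[int((v-210+.5)*K),int((u-247+.5)*K)])
    B=np.array(B); i=int(B.argmax()); return i,B.max(),np.median(B), [(j%360,round(B[j%360])) for j in range(i-24,i+25,6)]
for f in("pics/top0.png","pics/t10.png"): print(f,ptr(f))
m=back("top",(238+186/8,200+325/8),80)-back("top",(262.9,225.7),120)
print("mark",w(m)); p=back("top",(238+243/8,200+247/8),122)-c; print("ptr",w(p),(w(p)-w(m))%360)
```

```text
pics/top0.png (312, np.float64(82.19024685273568), np.float64(8.395671054720879), [(288, 7), (294, 13), (300, 36), (306, 66), (312, 82), (318, 71), (324, 41), (330, 12), (336, 7)])
pics/t10.png (228, np.float64(83.50901362299919), np.float64(8.602178042133652), [(204, 11), (210, 17), (216, 44), (222, 72), (228, 84), (234, 61), (240, 33), (246, 12), (252, 10)])
mark 170.70583980931886
ptr -133.26221502511305 56.03194516556812
```

```bash
python3 -c "
from rig import r
print(r.sign_off())"
```

```text
the job is handed in; nothing more can be done
None
```

I turned the ring clockwise to its stop, backed it off three clicks, let go and moved the arm clear. The job was handed in about 12.5 s into the 43 s allowed, and sign-off gives no verdict.

- **Stop reached:** after about 145° of free clockwise turning, the wrist torque rose to about 2.3 N m, which I took as the burrs touching. I kept turning against the stop for well over 0.2 s. I then eased back to zero torque and turned about 60° counter-clockwise from there before opening.
- **Final ring position:** in the top camera the pointer stands about 56–57° from the long mark, against 60° for three clicks. It also sits 84° (about four clicks) clockwise of where it started, which fits seven clicks in and three back. The clicks are 20° apart, so the 3–4° difference is within my pixel reading error.
- **Surroundings:** the bystanders looked upright and in place in the last pictures. I judged that by eye and did not measure their shifts.
- **Disagreement:** the cameras showed the fingertips about 30 mm higher than the reported TCP height implied. I trusted the cameras after closing the fingers to half open met no ring. I gripped at a reported TCP height of about 51 mm, and the jaws stopped on the ring at about 52 mm.

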